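Rebuild the mixer drive: rings on the hub, keyed shaft pressed home

TASK

Rebuild the small mixer drive: thread the white spacer ring down over the upright steel hub until it lies flat on the hub's foot, then the blue collar down on top of it. Then lift the black-handled keyed shaft out of its grey stand and push it into the hub, turning it until its key slips into the keyway, and keep pushing against the spring inside until its flange sits down on the hub's rim. Finish while still gripping the handle and pressing the shaft fully home, since the spring lifts it if you let go; leave the bottle, tape roll, timer and marker where they are.

Things in the scene. Friction and masses are not known exactly. Their poses are not given: they have to be found in the camera images.
- hub_seat (a point): Centre of the top of the hub's foot, an aluminium disc 70 mm wide and 4 mm thick, fixed on the white drive unit (130x110 mm, its top 33 mm above the bench). The spacer comes to rest on this level, 37 mm above the bench. z up; x points to the keyway and to the orange mark on the foot's edge.
- hub_mouth (a point): Centre of the upper rim of the hub, a fixed upright steel tube 48 mm tall above its foot, outside 31 mm, round bore 23 mm. z up; x = direction of the keyway, a slot 9 mm wide cut through the tube wall over its whole height, on the side of the orange mark on the foot. A brass spring plunger stands in the bore, its top 26 mm below the rim when free.
- plunger (a joint): Travel of the spring plunger in the hub's bore, m: 0 free, grows as the shaft's nose presses it down; 0.008 with the shaft fully home (0.011 at its stop). It pushes back with 2 N at 0 and 6 N at 0.008.
- spacer_center (a point): Centre (half-way up) of the white plastic spacer ring: outside 58 mm, hole 36 mm, 14 mm thick, 50 g, lying flat, loose on the bench. z along its axis.
- collar_center (a point): Centre (half-way up) of the blue plastic collar: outside 52 mm, hole 36 mm, 16 mm thick, 80 g, lying flat, loose on the bench. z along its axis. It may start on either of the two ring places.
- shaft_grip (a point): Centre of the black square handle (26x26 mm, 36 mm tall, sides along x and y) of the loose keyed shaft. Orange stripes on the handle's +x side, on its top and on the flange show the key's side (+x). z up. The shaft starts upright in the stand; fully home in the hub this point is 24 mm above the hub's rim.
- stand: Grey block 80x80 mm, 50 mm tall, fixed, with a round hole 33 mm wide through it in which the shaft hangs by its flange with play. Origin at the centre of its underside.
- shaft: The same keyed shaft, about 120 g; origin on its axis at the underside of the flange (42 mm wide, 6 mm thick), 24 mm below shaft_grip; same axes. Below it a round shaft 20 mm wide runs 34 mm down, the last 6 mm tapering to 13 mm. A brass key 6 mm wide stands out on +x to 14 mm from the axis, from 2 to 20 mm below the flange; the nose below it is plain.
- hub: The hub with its foot and plunger; origin on its axis at the underside of the foot, 4 mm below hub_seat; same axes.
- amber_bottle: Bystander: amber glass bottle with a blue cap, 57 mm wide, 112 mm tall, loose; origin at the centre of its underside. Leave alone.
- tape_roll: Bystander: roll of tape 98 mm wide, 20 mm tall, loose, lying flat; origin at the centre of its underside. Leave alone.
- timer: Bystander: small white timer 46x68x52 mm, loose; origin at the centre of its underside. Leave alone.
- marker: Bystander: blue and white marker pen 130 mm long, 14 mm thick, lying loose; origin at the centre of its underside. Leave alone.
There are look-alikes about, which are no part of the job. Leave any pink or turquoise look-alike of the part that bears collar_center alone. What is shaped like the shaft but turquoise is not meant.

How it is judged (in metres and radians):
On the way, in this order (a step that is already met when the one before it is completed fails the run):
1. the white spacer ring lies flat on the hub's foot, round the hub (z of spacer_center in the frame of hub_seat between 0.004 and 0.01 m and horizontal distance between spacer_center and hub_seat below 0.006 m and angle between spacer_center's own z axis and vertical below 0.08 rad), for 0.2 s.
2. the blue collar lies flat on the spacer, round the hub (all of step 1 and z of collar_center in the frame of hub_seat between 0.019 and 0.025 m and horizontal distance between collar_center and hub_seat below 0.006 m and angle between collar_center's own z axis and vertical below 0.08 rad), for 0.2 s.
3. the shaft's key has slipped into the keyway (horizontal distance between shaft_grip and hub_mouth below 0.004 m and angle between shaft_grip's own z axis and vertical below 0.08 rad and angle between the x axis of shaft_grip and the x axis of hub_mouth, either way round below 0.25 rad and z of shaft_grip in the frame of hub_mouth below 0.04 m), for 0.1 s.
At the end, for the whole second after the job is handed in: Both rings lie flat round the hub, spacer below and collar above (each within 3 mm of its height); the shaft is in the hub, upright, key in the keyway, flange within 2.5 mm of the rim, plunger pressed at least 5.5 mm; the fingers still grip the shaft and press it down, and it is still (all of step 2 and horizontal distance between shaft_grip and hub_mouth below 0.004 m and angle between shaft_grip's own z axis and vertical below 0.08 rad and angle between the x axis of shaft_grip and the x axis of hub_mouth, either way round below 0.25 rad and z of shaft_grip in the frame of hub_mouth below 0.0265 m and value of joint plunger above 0.0055 m and contact force between the fingers and shaft above 2 N and contact force between shaft and hub above 2 N and linear speed of shaft below 0.02 m/s); the arm keeps its last pose, push and grip.
It fails at once if a bystander (bottle, tape roll, timer or marker) is shifted by more than 30 mm (distance of any of amber_bottle, tape_roll, timer, marker from where it was at the start of the episode above 0.03 m).
It also fails if it takes over 64 s, if anything falls off the work surface, if the arm or the gripper's body presses on something with over 40 N, if the wrist force passes 120 N, or if a joint passes its speed limit or range.

ROBOT

A 6-joint arm with a two-finger parallel gripper is mounted at the origin on a cart in front of the work surface, level with it; the furniture and walls round the work are solid. World frame = base frame: x ahead of the robot, y to its left, z up, the work surface at z = 0. Lengths are in mm, angles in rad, forces in N, time in s.
With the tool pointing down it reaches from about 300 to 775 mm from the base axis. Payload 14.6 kg.
Tool frame: the origin (TCP) lies between the finger pads; the fingertips stand 22 mm ahead of it and the grasp point (between the pads) lies 3 mm ahead of it (finger_overhang is the distance from the TCP to the fingertips, in mm); z points along the fingers, y is the direction in which the jaws open and shut (so a half turn about z gives the same grasp; the last joint's range is limited). The gripper opens to 94 mm and grips with 3 to 60 N. Pads are 16 mm wide; open, the fingers measure 119 mm over their backs; the gripper's body (75 mm by 177 mm) begins 78 mm behind the grasp point.
Start: joints at [-1.39, 0.3, 1.521, -0, 1.321, -0.067], TCP at [134.893, -533.192, 227.446] pointing down, gripper open.
Joint ranges: [-3.03, 3.03], [-0.79, 2.21], [0.23, 2.52], [-1.04, 4.18], [0, 3.07], [-2.55, 2.55]. Speed limits (rad/s): [2.22, 2.22, 2.57, 3.14, 3.14, 3.14].

INTERFACE

Orientations are given as [roll, pitch, yaw] about the fixed x, y, z axes, in that order (R = Rz(yaw) Ry(pitch) Rx(roll)).
In Python, from cell import * gives the robot as it stands.
- The arm moves only by the tool jog_arm, never from a script. Its argument "increments" is a list of rows, each a list of 7 numbers: the shift along the tool's x, y, z in cm, then the turn, a rotation vector about the tool's x, y, z in degrees, then the finger opening in cm, from 0 to 9.4. In form: [[x, y, z, wx, wy, wz, grip], ...]. A call has 1 to 20 rows; each row shifts and turns the commanded pose from where the row before left it, along the tool's axes as they then stand; what a row does not reach is not made up. A row lasts 1/8 s, in which the tool goes at most 62.5 mm and 10.7 degrees, less where a joint would pass 70% of its speed; a pose out of reach is approached as far as the arm can. A call is refused whole if a number of a shift passes 6.25 or a number of a turn 10.7, either way. A call with a gripper value outside its range is refused whole. The fingers move at their own pace and stop on an object; "squeeze" is the grip in N (left out, the last holds). Time passes only in rows, so rows that do not move let the fingers close. It gives the time, the measured TCP pose, the force and the opening at its end, in the units of the state.
- read_state(): the state, without advancing time (a new reading comes with each control period).
- camera(name): name is "scene" or "top"; returns a dict with "image" (400x640x3 uint8, red, green, blue), "K" (3x3 intrinsics, pixels), "k1" (the pictures are not rectified: a ray, as slopes to the right and down, at radius r is drawn at 1 + k1 r^2 times it, then the intrinsics apply), "rvec" (rotation vector, rad) and "tvec" (3), from world to camera coordinates, as OpenCV has them. Camera axes: x right, y down, z forward; pixel columns grow to the right and rows downward; lengths in mm; the calibration is good to about 2 mm. A picture is of the moment at which its call begins. There is no depth.
- sign_off(): hands the job in, once; it reports no verdict.
Trained networks look in a picture, given as the dict that the camera call returned (one of the last four; its "shot" number tells which), for a name from the list of things; names that differ only in an ending like _2 or _b are one class to them, and where a whole thing is asked for, a point or a joint stands for the part that bears it (a point fixed in the world has none). Each returns a list of dicts, best first, with "conf" (0 to 1); they miss things now and then, are a little off and sometimes report something else, mostly with a low value. They report only what shows in the picture. A call takes as long as a camera call. They do not tell look-alikes from the thing itself.
- recognise(picture, name): "centre" ([x, y, z] in mm, in the coordinates of the camera as it stood for that picture, good to about 4 mm: the middle of the surface that is visible of it).
- regions_of(picture, name): "mask" (400x640 bool, what is visible of it).
The state is a dict: "clock": time; "joints": joint angles; "qd": joint speeds; "effort": joint torques, N m; "eef_pos": TCP position; "eef_rot": TCP orientation; "wrist_force": force on the tool from outside, world axes, zero at the start; "moment": the same for the moment, N m; "finger_gap": finger opening in mm.
Only numpy, scipy, OpenCV 4.12 (cv2) and the standard library are available. Lean on these libraries where they do the work, as an engineer would, in place of code of your own. Each camera call takes 0.05 s, during which the arm holds its last target.

## Working session

There is one attempt and no reset: what is moved stays moved. The work goes in short steps, Python scripts to look and compute and a tool call to move; the robot and the scene stay as the last step left them, time stands still between calls to the robot, and variables do not carry over. Pictures are saved under pics/ and viewed, and the job is handed in when it is done.

Besides the shell and the picture viewer there is one more tool, called after "Emit:" in YAML: its name, and indented under it one key for each argument. jog_arm: Moves the arm, as the interface text tells. Its arguments: {"type":"object","properties":{"increments":{"type":"array"},"squeeze":{"type":"number"}},"required":["increments"]}

```bash
ls; mkdir -p pics; python3 - <<'E'
from cell import *
import cv2
print(read_state())
for n in("scene","top"):
    c=camera(n); cv2.imwrite(f"pics/{n}0.png",c["image"][:,:,::-1]); print(n,c["K"],c["k1"],c["rvec"],c["tvec"],c["shot"])
    for t in("hub","stand","shaft","spacer_center","collar_center","amber_bottle","tape_roll","timer","marker"):
        import numpy as np
        R=cv2.Rodrigues(np.array(c["rvec"],float))[0]
        print(t,[(round(d["conf"],2),(R.T@(np.array(d["centre"])-np.array(c["tvec"]).ravel())).round().tolist()) for d in recognise(c,t)])
E
```

```text
pics
{'clock': 0.0, 'joints': array([-1.38958605e+00,  3.00460427e-01,  1.52158801e+00, -1.02269247e-05,
        1.32066311e+00, -6.65879311e-02]), 'qd': array([ 2.60664135e-03,  2.28239751e-04, -3.74907669e-05,  3.63183143e-04,
        6.70134792e-04,  1.65670127e-03]), 'effort': array([ 2.57805994e-03, -5.31800795e+01, -3.52732444e+01,  7.09005701e-02,
        2.44830572e-02, -1.25249289e-04]), 'eef_pos': array([ 134.85788134, -532.97157125,  226.88922973]), 'eef_rot': array([-3.14047558e+00, -6.45658634e-05,  2.47800704e-01]), 'wrist_force': array([ 0.28809784,  0.11002541, -0.18774503]), 'moment': array([ 0.01194276, -0.02315256,  0.01575763]), 'finger_gap': 93.9678244287609}
scene [[520.48094951   0.         324.20296234]
 [  0.         520.48094951 196.9894642 ]
 [  0.           0.           1.        ]] 0.0273904662163388 [ 1.14557    -2.43663588  0.89041748] [ 340.97242317  376.25577959 1027.09561748] 1
hub [(0.6, [531.0, 76.0, 37.0])]
stand [(0.73, [467.0, -161.0, 42.0])]
shaft [(0.66, [372.0, -124.0, 60.0]), (0.59, [480.0, -174.0, 76.0])]
spacer_center []
collar_center [(0.
[... 274 characters left out ...]
.0])]
top [[493.81940174   0.         318.56321152]
 [  0.         493.81940174 196.0573287 ]
 [  0.           0.           1.        ]] 0.042167056813439664 [ 2.19893051 -2.14155444  0.10051214] [-7.71842318e-01  5.64051000e+02  1.29386040e+03] 2
hub [(0.76, [536.0, 76.0, 38.0])]
stand [(0.57, [484.0, -173.0, 50.0]), (0.23, [485.0, -173.0, 82.0])]
shaft []
spacer_center [(0.83, [442.0, 311.0, 12.0])]
collar_center [(0.6, [668.0, 325.0, 15.0]), (0.52, [572.0, 344.0, 17.0]), (0.48, [553.0, 243.0, 11.0])]
amber_bottle [(0.98, [725.0, 219.0, 76.0])]
tape_roll [(0.65, [735.0, -140.0, 18.0])]
timer [(0.62, [630.0, -275.0, 38.0])]
marker [(0.73, [561.0, -354.0, 11.0]), (0.33, [535.0, 78.0, 36.0])]
```

View pics/scene0.png

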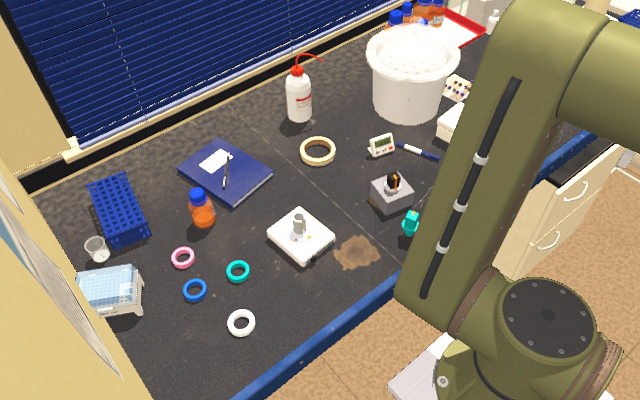

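View pics/top0.png

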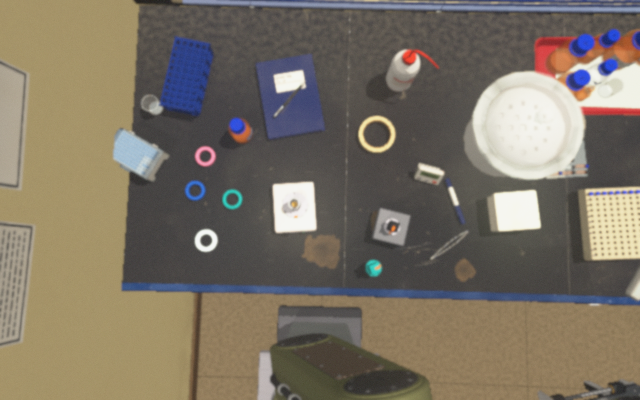

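The scene view shows the blue collar at about (195,290), the white spacer at (241,322), the hub on its white base at (300,228), and the black-handled shaft in the grey stand at (393,185). The turquoise look-alikes are at (238,271) and (411,222), and the pink one is at (183,257). Next I'll measure precisely.

```bash
cat > h.py <<'E'
from cell import *
import cv2, numpy as np
from scipy.optimize import least_squares
def RT(c): return cv2.Rodrigues(np.array(c["rvec"],float))[0], np.array(c["tvec"],float).ravel()
def proj(c,P):
    R,t=RT(c); q=np.atleast_2d(P)@R.T+t; s=q[:,:2]/q[:,2:]; r2=(s**2).sum(1,keepdims=True)
    s=s*(1+c["k1"]*r2); K=np.array(c["K"]); return s*[K[0,0],K[1,1]]+K[:2,2]
def unproj(c,uv,z):
    K=np.array(c["K"]); out=[]
    R,t=RT(c); C=-R.T@t
    for p in np.atleast_2d(uv):
        d=(p-K[:2,2])/[K[0,0],K[1,1]]; s=d.copy()
        for _ in range(20): s=d/(1+c["k1"]*(s@s))
        w=R.T@np.r_[s,1]; out.append(C+w*(z-C[2])/w[2])
    return np.array(out)
def hullc(pts):
    h=cv2.convexHull(np.float32(pts)); m=cv2.moments(h); return np.array([m["m10"]/m["m00"],m["m01"]/m["m00"]]),m["m00"]
A=np.linspace(0,2*np.pi,72,endpoint=False)
def cyl(x,y,z0,z1,r): return np.array([[x+r*np.cos(a),y+r*np.sin(a),z] for a in A for z in(z0,z1)])
def fitcyl(cms,z0,z1,r,x0):
    # cms list of (cam, measured hull centroid)
    f=lambda p: np.concatenate([hullc(proj(c,cyl(p[0],p[1],z0,z1,r)))[0]-m for c,m in cms])
    return least_squares(f,x0,diff_step=1e-4)
def crop(c,P,n,s=50,k=8):
    u,v=proj(c,P)[0].round().astype(int); im=c["image"][max(v-s,0):v+s,max(u-s,0):u+s,::-1]
    cv2.imwrite(n,cv2.resize(im,None,fx=k*1.0*50/s if 0 else k,fy=k,interpolation=cv2.INTER_CUBIC)); print(n,"offset",max(u-s,0),max(v-s,0),"x",k)
def ringmask(c,P,kind,s=22):
    u,v=proj(c,P)[0].round().astype(int); hsv=cv2.cvtColor(np.ascontiguousarray(c["image"]),cv2.COLOR_RGB2HSV).astype(int)
    H,S,V=hsv[...,0],hsv[...,1],hsv[...,2]
    m=(S<60)&(V>110) if kind=="w" else (abs(H-108)<12)&(S>120)&(V>60)
    o=np.zeros_like(m); o[v-s:v+s,u-s:u+s]=m[v-s:v+s,u-s:u+s]
    n,l,st,_=cv2.connectedComponentsWithStats(o.astype(np.uint8)); i=1+st[1:,4].argmax(); return l==i
def maskhull(m):
    vv,uu=np.nonzero(m); p=[(a+dx,b+dy) for a,b in zip(uu,vv) for dx in(-.5,.5) for dy in(-.5,.5)]
    return hullc(p)
E
python3 - <<'E'
from h import *
S=camera("scene");T=camera("top")
for nm,P,k,r,h in(("spacer",[442,311,7],"w",29,14),("collar",[570,346,8],"b",26,16)):
    cm=[]
    for c in(S,T):
        m=ringmask(c,P,k); ce,a=maskhull(m); cm.append((c,ce)); f=fitcyl([(c,ce)],0,h,r,P[:2]); print(nm,ce,a,hullc(proj(c,cyl(*f.x,0,h,r)))[1],f.x)
    f=fitcyl(cm,0,h,r,P[:2]); print("both",f.x,f.fun)
crop(S,[536,76,40],"pics/hs.png",35,8);crop(T,[536,76,40],"pics/ht.png",35,8)
crop(S,[482,-174,70],"pics/ss.png",35,8);crop(T,[482,-174,70],"pics/st.png",35,8)
a=[cv2.imread(f"pics/{n}.png") for n in("hs","ht","ss","st")]
a=[cv2.resize(x,(400,300)if 0 else(300,300),interpolation=cv2.INTER_AREA) for x in a]
E
python3 -c "
import cv2,numpy as np
a=[cv2.imread(f'pics/{n}.png') for n in('hs','ht','ss','st')];print([x.shape for x in a])"
```

```text
spacer [240.97323874 322.35312422] 669.5 617.0298173227347 [438.35786734 311.65911407]
spacer [205.57713218 239.9808019 ] 490.5 394.58993290853687 [439.33545991 314.42593769]
both [438.73866614 312.68670859] [-0.50157883  0.1574685   0.63786863  0.23931139]
collar [194.66322314 289.59710744] 484.0 466.46495379670523 [571.3901832  347.34181518]
collar [194.80290456 190.09566621] 361.5 319.44593906519003 [573.0901923  349.92006225]
both [572.15134364 348.30333577] [-0.54966822  0.0131839   0.58099051  0.35993401]
pics/hs.png offset 265 193 x 8
pics/ht.png offset 260 170 x 8
pics/ss.png offset 357 148 x 8
pics/st.png offset 356 193 x 8
[(560, 560, 3), (560, 560, 3), (560, 560, 3), (560, 560, 3)]
```

View pics/hs.png

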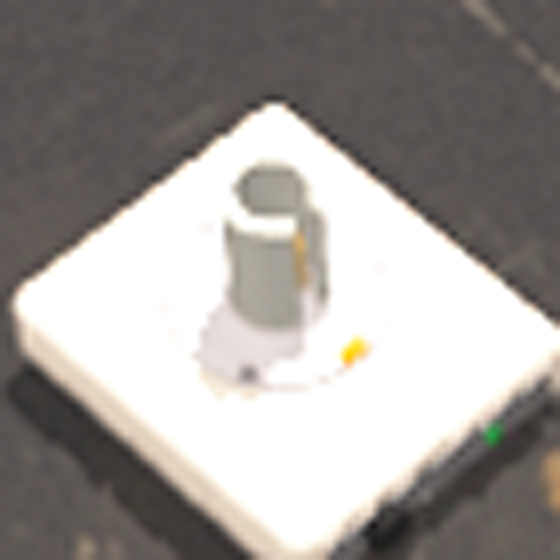

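View pics/ht.png

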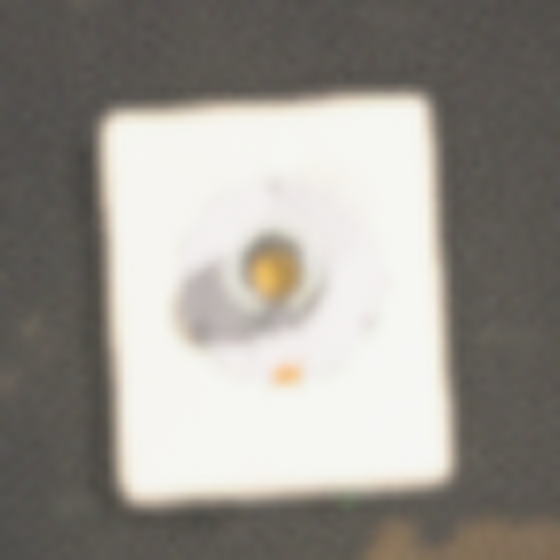

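View pics/ss.png

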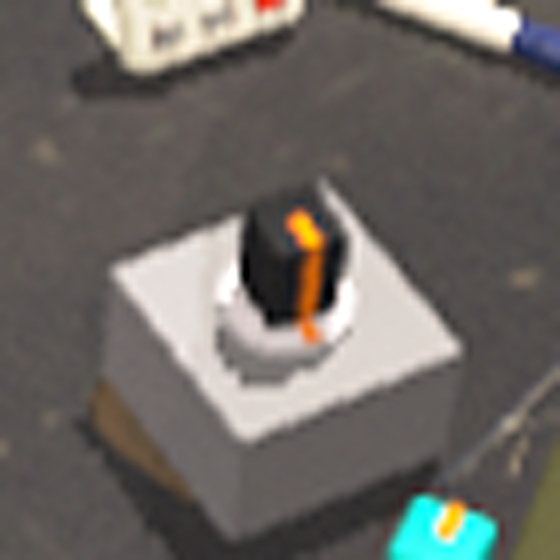

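View pics/st.png

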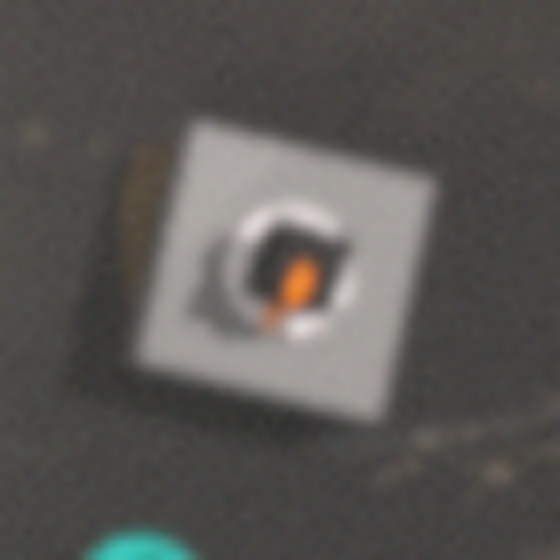

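```bash
python3 - <<'E'
from h import *
S=camera("scene");T=camera("top")
out=[]
for c in(S,T):
    u,v=proj(c,[536,76,50])[0].round().astype(int); s=20
    im=c["image"][v-s:v+s,u-s:u+s,::-1].astype(float); im=np.clip((im-90)/(255-90),0,1)**2.5*255
    out.append(cv2.resize(im.astype(np.uint8),(400,400),interpolation=cv2.INTER_CUBIC)); print(u-s,v-s)
cv2.imwrite("pics/hub2.png",np.hstack(out))
E
```

```text
279 206
275 185
```

View pics/hub2.png

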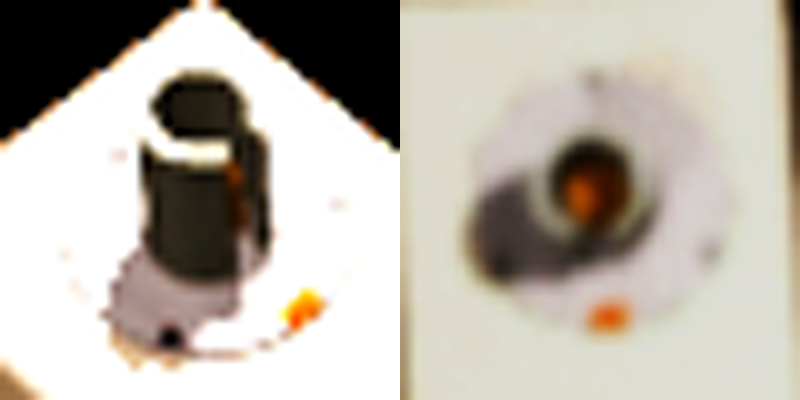

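```bash
python3 - <<'E'
from h import *
S=camera("scene");T=camera("top")
print("T foot",unproj(T,[294.3,204.7],37)[0],"rim",unproj(T,[293.6,203.2],85)[0],"or",unproj(T,[295.3,216.2],37)[0])
print("S rim",unproj(S,[298.3,216.0],85)[0],"or",unproj(S,[308.7,236.5],37)[0])
# orange blob centroids
for nm,c,z,P,s in(("S",S,37,[503,78,37],6),("T",T,37,[503,73,37],6)):
    u,v=proj(c,P)[0].round().astype(int)
    im=c["image"].astype(float); w=np.clip(im[...,0]-im[...,2]-60,0,None); o=np.zeros_like(w); o[v-s:v+s,u-s:u+s]=w[v-s:v+s,u-s:u+s]
    vv,uu=np.mgrid[:400,:640]; ce=[(o*uu).sum()/o.sum(),(o*vv).sum()/o.sum()]; print(nm,"orange",ce,unproj(c,ce,z)[0])
h=[536,76]
for c,n in((S,"S"),(T,"T")):
    for z in(37,85): print(n,z,proj(c,[*h,z]), np.ptp(proj(c,cyl(*h,z,z,15.5)),axis=0),np.ptp(proj(c,cyl(*h,z,z,11.5)),axis=0))
# stand top via mask & shaft parts
for c,n in((S,"S"),(T,"T")):
    u,v=proj(c,[482,-174,60])[0].round().astype(int); s=25
    im=c["image"].astype(float); w=(im[...,0]-im[...,2]>70); o=np.zeros_like(w); o[v-12:v+14,u-14:u+14]=w[v-12:v+14,u-14:u+14]
    print(n,np.argwhere(o)[:, ::-1].tolist())
E
```

```text
T foot [538.22555568  77.76760794  37.        ] rim [538.30127547  77.09916611  85.        ] or [507.8099818   74.16717864  37.        ]
S rim [538.13676264  75.5227501   85.        ] or [505.2716724   72.86054709  37.        ]
S orange [np.float64(308.64850136239784), np.float64(236.48773841961852)] [505.37736231  72.93154249  37.        ]
T orange [np.float64(295.47727272727275), np.float64(216.35227272727272)] [507.41958517  73.68601579  37.        ]
S 37 [[299.66757756 229.15712785]] [13.0132769  10.43383347] [9.65410774 7.74098987]
S 85 [[298.6999517  216.66062512]] [13.40820471 10.53977919] [9.94706388 7.81957889]
T 37 [[294.94041651 205.55455087]] [11.69312735 11.66166   ] [8.67552307 8.65217119]
T 85 [[294.00195539 204.10935472]] [12.13628366 12.10002662] [9.00431375 8.97740769]
S [[394, 174], [393, 175], [394, 175], [395, 175], [393, 176], [394, 176], [395, 176], [396, 176], [394, 177], [395, 177], [396, 177], [397, 177], [394, 178], [395, 178], [396, 178], [397, 178], [395, 179], [396, 179], [395, 180], [396, 180], [395, 181], [396, 181], [395, 182], [396, 182], [395, 183], [396, 183], [394, 184], [395, 184], [396, 184], [394, 185], [395, 185], [396, 185], [394, 186], [395, 186], [396, 186], [394, 187], [395, 187], [394, 188], [395, 188], [394, 189], [395, 189], [396, 189], [395, 190], [396, 190]]
T [[393, 225], [392, 226], [393, 226], [394, 226], [392, 227], [393, 227], [394, 227], [395, 227], [391, 228], [392, 228], [393, 228], [394, 228], [395, 228], [391, 229], [392, 229], [393, 229], [394, 229], [391, 230], [392, 230], [393, 230], [394, 230], [391, 231], [392, 231]]
```

```bash
python3 - <<'E'
from h import *
S=camera("scene");T=camera("top")
o=lambda p,off:np.array(p)/8-.5+1/16+off
b=unproj(T,[o(p,[260,170]) for p in((100,112),(430,95),(455,475),(125,505))],33); print(b.round(1).tolist())
d=b[2]-b[1];print("box yaw",np.degrees(np.arctan2(d[1],d[0])),np.degrees(np.arctan2(*(b[3]-b[0])[1::-1])))
st=unproj(T,[o(p,[356,193]) for p in((195,118),(437,180),(380,420),(135,362))],50); print(st.round(1).tolist(),st.mean(0)); d=st[3]-st[0]; print("stand yaw",np.degrees(np.arctan2(d[1],d[0])))
print("flange T",unproj(T,o((291,269),[356,193]),56))
F=[(S,[13,0,92],o((318,242),[357,148])),(S,[13,0,56],o((306,318),[357,148])),(S,[21,0,56],o((312,338),[357,148])),
   (T,[13,0,92],o((290,308),[356,193])),(T,[21,0,56],o((268,328),[356,193])),(T,[0,0,56],o((291,269),[356,193]))]
def M(p,q): c,s=np.cos(p[2]),np.sin(p[2]); return [p[0]+c*q[0]-s*q[1],p[1]+s*q[0]+c*q[1],q[2]]
f=least_squares(lambda p:np.concatenate([proj(c,M(p,q))[0]-uv for c,q,uv in F]),[482,-174,2.8],x_scale=[1,1,.02],loss="soft_l1")
print(f.x,np.degrees(f.x[2]),f.fun.reshape(-1,2).round(1).tolist())
E
```

```text
[[593.5, 139.1, 33.0], [602.2, 29.2, 33.0], [475.8, 17.4, 33.0], [463.1, 126.1, 33.0]]
box yaw -174.68392260857544 -174.3401591026347
[[536.3, -147.5, 50.0], [518.1, -226.7, 50.0], [439.6, -208.9, 50.0], [456.1, -129.1, 50.0]] [ 487.52171186 -178.05649583   50.        ]
stand yaw 167.08434764853848
flange T [[ 487.51511483 -178.60330301   56.        ]]
[ 487.11029818 -179.30991037    2.81445912] 161.25662928427556 [[-0.7, 0.3], [-0.6, 0.5], [0.1, 0.3], [0.8, -0.4], [0.5, 0.4], [0.3, 0.2]]
```

Emit:
jog_arm:
  increments:
    - [0,0,0,0,0,7.1,7.5]
    - [0,0,0,0,0,7.1,7.5]
    - [3.3,-4.8,0,0,0,0,7.5]
    - [3.3,-4.8,0,0,0,0,7.5]
    - [3.3,-4.8,0,0,0,0,7.5]
    - [3.3,-4.8,0,0,0,0,7.5]
    - [3.3,-4.8,0,0,0,0,7.5]
    - [3.3,-4.8,0,0,0,0,7.5]
    - [3.3,-4.8,0,0,0,0,7.5]
    - [3.3,-4.8,0,0,0,0,7.5]
    - [0.5,-5.8,0,0,0,0,7.5]
    - [0.5,-5.8,0,0,0,0,7.5]
    - [0.5,-5.8,0,0,0,0,7.5]
    - [0.5,-5.8,0,0,0,0,7.5]
    - [0.5,-5.8,0,0,0,0,7.5]
    - [0.5,-5.8,0,0,0,0,7.5]
    - [0.5,-5.8,0,0,0,0,7.5]
    - [0.5,-5.8,0,0,0,0,7.5]

```text
clock: 3.65
eef_pos: [438.8, 316.9, 227.6]
eef_rot: [-3.141, -0.0, 0.0]
wrist_force: [0.9, -0.2, 0.5]
finger_gap: 75.2
```

Emit:
jog_arm:
  increments:
    - [0,0.4,5,0,0,0,7.5]
    - [0,0,5,0,0,0,7.5]
    - [0,0,5,0,0,0,7.5]
    - [0,0,5,0,0,0,7.5]
    - [0,0,0.1,0,0,0,7.5]
    - [0,0,0,0,0,0,5.2]
    - [0,0,0,0,0,0,5.2]
    - [0,0,0,0,0,0,5.2]
    - [0,0,0,0,0,0,5.2]
  squeeze: 5

```text
clock: 4.78
eef_pos: [439.0, 310.9, 26.8]
eef_rot: [-3.141, -0.0, -0.0]
wrist_force: [-0.8, 0.7, 0.8]
finger_gap: 59.1
```

Emit:
jog_arm:
  increments:
    - [0,0,0,0,0,0,5.2]
    - [0,0,0,0,0,0,7.5]
    - [0,0,0,0,0,0,7.5]
    - [0,0,0,0,0,-10,7.5]
    - [0,0,0,0,0,-10,7.5]
    - [0,0,0,0,0,-10,7.5]
    - [0,0,0,0,0,-10,7.5]
    - [0,0,0,0,0,-10,7.5]
    - [0,0,0,0,0,-10,7.5]
    - [0,0,0,0,0,-10,7.5]
    - [0,0,0,0,0,-10,7.5]
    - [0,0,0,0,0,-10,7.5]
    - [0,0,0,0,0,0,5.2]
    - [0,0,0,0,0,0,5.2]
    - [0,0,0,0,0,0,5.2]
    - [0,0,0,0,0,0,5.2]
    - [0,0,0,0,0,0,5.2]

```text
clock: 6.9
eef_pos: [438.9, 310.8, 26.4]
eef_rot: [-3.142, 0.0, 1.57]
wrist_force: [0.0, 0.1, -1.4]
finger_gap: 57.1
```

```bash
python3 - <<'E'
from h import *
S=camera("scene");T=camera("top");s=read_state();print(s["eef_pos"],s["eef_rot"],s["wrist_force"],s["finger_gap"],s["joints"])
crop(S,[439,313,10],"pics/g1.png",40,6)
E
```

```text
[438.89136188 310.75867416  26.40702335] [-3.14148060e+00  6.21960272e-05  1.57043237e+00] [-0.47055619 -0.47932221 -0.71342624] 57.45530075252976 [5.47996779e-01 5.28022801e-01 1.72090220e+00 6.85354000e-06
 8.92795702e-01 5.48356439e-01]
pics/g1.png offset 200 282 x 6
```

View pics/g1.png

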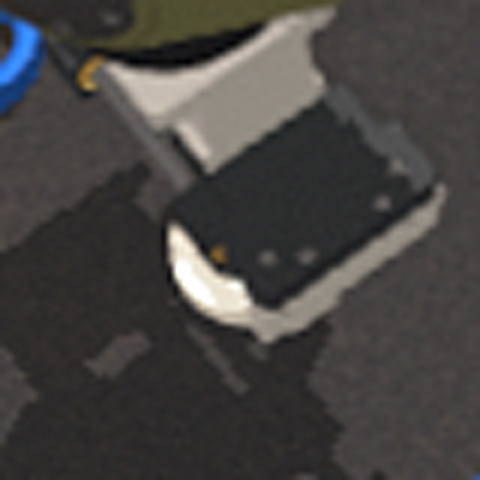

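Emit:
jog_arm:
  increments:
    - [0,0,0,0,0,0,5.2]
    - [0,0,-5,0,0,0,5.2]
    - [0,0,-5,0,0,0,5.2]
    - [0,0,-1,0,0,0,5.2]
    - [-4.7,2,0,0,0,0,5.2]
    - [-4.7,2,0,0,0,0,5.2]
    - [-4.7,2,0,0,0,0,5.2]
    - [-4.7,2,0,0,0,0,5.2]
    - [-4.7,2,0,0,0,0,5.2]
    - [0,0,0,0,0,0,5.2]
  squeeze: 20

```text
clock: 8.25
eef_pos: [539.3, 73.1, 135.3]
eef_rot: [-3.14, 0.0, 1.567]
wrist_force: [-0.5, 0.7, -1.2]
finger_gap: 56.2
```

```bash
python3 - <<'E'
from h import *
S=camera("scene");T=camera("top");s=read_state();print(s["eef_pos"],s["eef_rot"],s["wrist_force"],s["finger_gap"])
crop(S,[539,77,90],"pics/g2.png",40,10);crop(T,[539,77,90],"pics/g2t.png",40,6)
E
```

```text
[538.48934157  75.80190432 135.56429216] [-3.14010438e+00 -9.21669297e-05  1.56983544e+00] [ 0.50599074  0.13672266 -0.6078726 ] 56.917763736378596
pics/g2.png offset 257 175 x 10
pics/g2t.png offset 254 163 x 6
```

View pics/g2.png

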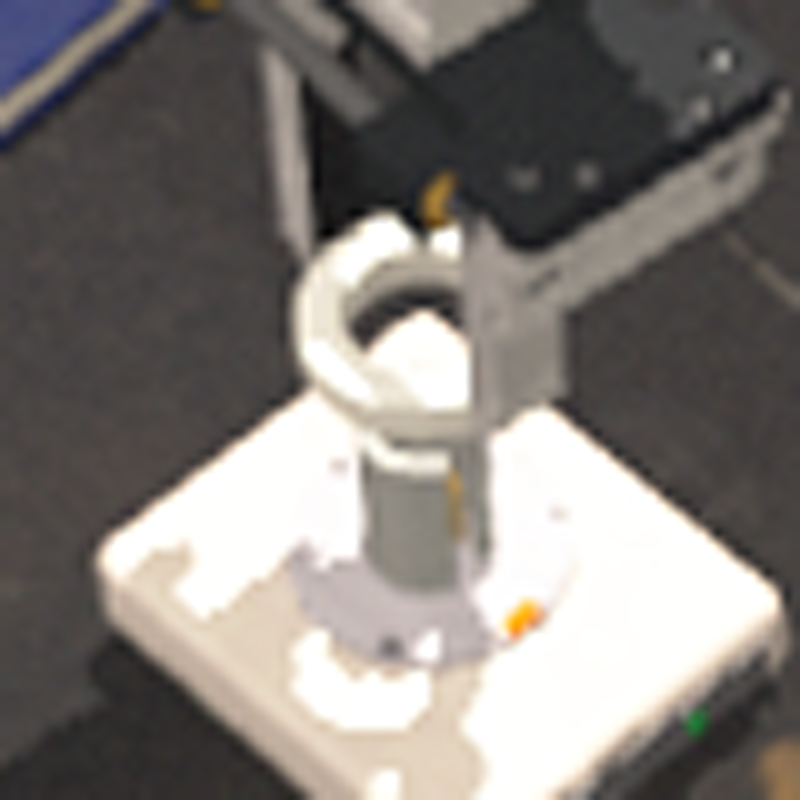

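View pics/g2t.png

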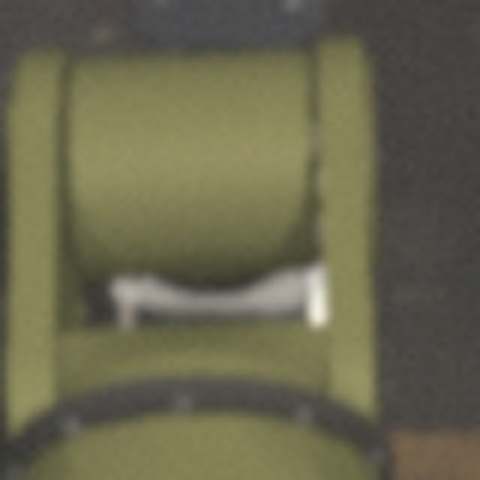

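```bash
python3 - <<'E'
from h import *
S=camera("scene")
im=S["image"].copy()
big=cv2.resize(im[175:255,257:337,::-1],None,fx=10,fy=10,interpolation=cv2.INTER_CUBIC)
def dr(x,y,z,r,col):
    p=proj(S,cyl(x,y,z,z,r)[::2]); p=((p-[257,175]+.5)*10-.5).round().astype(np.int32); cv2.polylines(big,[p],True,col,1)
dr(538.5,75.8,123,29,(0,0,255));dr(538.5,75.8,109,29,(0,0,255));dr(538.5,75.8,123,18,(0,0,255))
dr(538.2,76.5,85,15.5,(0,200,0));dr(538.2,76.5,37,15.5,(0,200,0));dr(538.2,76.5,37,35,(255,0,0))
cv2.imwrite("pics/g3.png",big[:600])
E
```

```text
(no output)
```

View pics/g3.png

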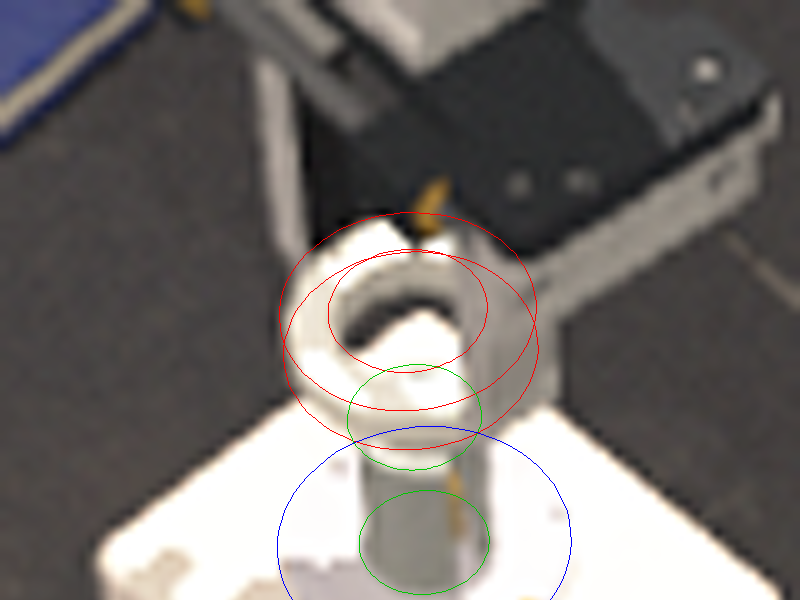

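Emit:
jog_arm:
  increments:
    - [0.07,0,2,0,0,0,5.2]
    - [0,0,0.2,0,0,0,5.2]
    - [0,0,0.3,0,0,0,5.2]
    - [0,0,0.3,0,0,0,5.2]

```text
clock: 8.9
eef_pos: [539.1, 76.8, 108.8]
eef_rot: [3.141, -0.0, 1.571]
wrist_force: [0.5, -0.1, -0.5]
finger_gap: 56.8
```

Emit:
jog_arm:
  increments:
    - [0,0,0.3,0,0,0,5.2]
    - [0,0,0,0,0,0,5.2]

```text
clock: 9.15
eef_pos: [538.9, 76.5, 105.3]
eef_rot: [-3.141, 0.0, 1.571]
wrist_force: [0.3, 0.4, -0.9]
finger_gap: 56.6
```

Emit:
jog_arm:
  increments:
    - [0,0,0.8,0,0,0,5.2]
    - [0,0,1,0,0,0,5.2]
    - [0,0,1,0,0,0,5.2]
    - [0,0,1,0,0,0,5.2]
    - [0,0,0,0,0,0,5.2]

```text
clock: 9.78
eef_pos: [538.5, 76.4, 66.5]
eef_rot: [-3.14, 0.0, 1.571]
wrist_force: [0.0, 0.2, -0.8]
finger_gap: 56.9
```

Emit:
jog_arm:
  increments:
    - [0,0,0.3,0,0,0,5.2]
    - [0,0,0,0,0,0,7.5]
    - [0,0,0,0,0,0,7.5]
    - [0,0,-1.6,0,0,0,6.5]
    - [0,0,0,0,0,0,2.8]
    - [0,0,0,0,0,0,2.8]
    - [0,0,0,0,0,0,2.8]
    - [0,0,0,0,0,0,2.8]
    - [0,0,0,0,0,0,2.8]
    - [0,0,0,0,0,0,2.8]
    - [0,0,0,0,0,0,2.8]
  squeeze: 4

```text
clock: 11.15
eef_pos: [539.2, 76.5, 80.3]
eef_rot: [3.141, -0.0, 1.571]
wrist_force: [5.7, -0.7, -4.3]
finger_gap: 30.9
```

```bash
python3 - <<'E'
from h import *
S=camera("scene");s=read_state();print(s["eef_pos"],s["eef_rot"],s["wrist_force"],s["finger_gap"])
crop(S,[539,77,60],"pics/g4.png",40,10)
E
```

```text
[539.22580636  76.46882412  80.30869843] [ 3.14086404e+00 -3.66606563e-05  1.57069221e+00] [ 5.28193456  0.65695697 -4.24433949] 31.248511119166146
pics/g4.png offset 258 183 x 10
```

View pics/g4.png

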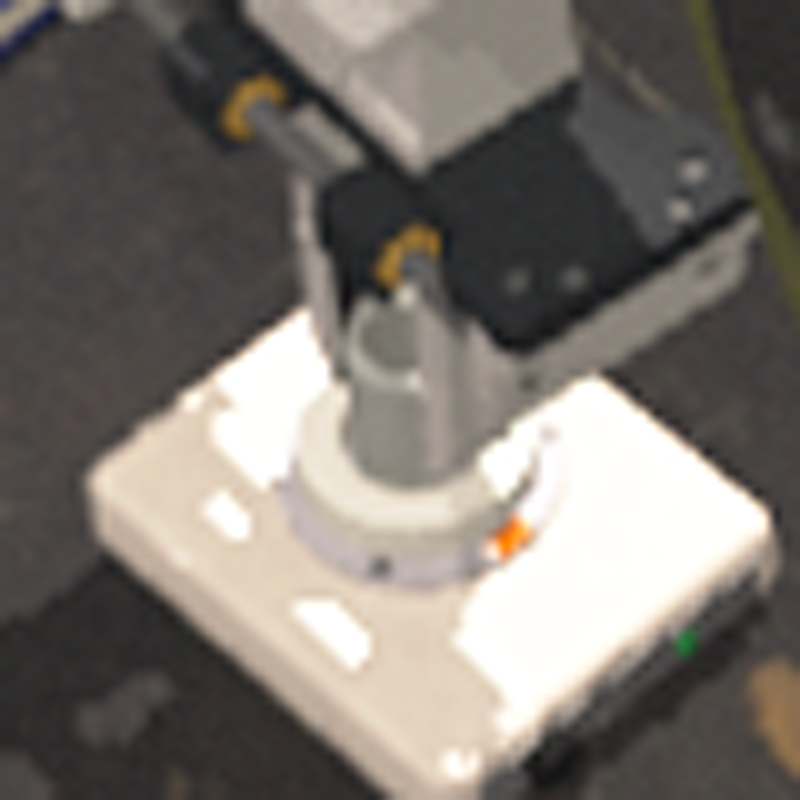

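Emit:
jog_arm:
  increments:
    - [0,0.1,0,0,0,0,2.8]
    - [0,0,0,0,0,0,2.8]

```text
clock: 11.45
eef_pos: [539.3, 76.5, 80.2]
eef_rot: [-3.14, 0.0, 1.571]
wrist_force: [-4.3, -0.6, 1.3]
finger_gap: 31.0
```

Emit:
jog_arm:
  increments:
    - [0,0,0,0,0,0,6]
    - [0,0,0,0,0,0,6]
    - [0,0,0,0,0,10,6]
    - [0,0,0,0,0,10,6]
    - [0,0,0,0,0,10,6]
    - [0,0,0,0,0,10,6]
    - [0,0,0,0,0,10,6]
    - [0,0,0,0,0,10,6]
    - [0,0,0,0,0,10,6]
    - [0,0,0,0,0,10,6]
    - [0,0,0,0,0,10,2.8]
    - [0,0,0,0,0,0,2.8]
    - [0,0,0,0,0,0,2.8]
    - [0,0,0,0,0,0,2.8]
    - [0,0,0,0,0,0,2.8]
    - [0,0,0,0,0,0,2.8]
    - [0,0,0,0,0,0,2.8]

```text
clock: 13.58
eef_pos: [540.0, 76.2, 80.5]
eef_rot: [3.141, -0.0, 0.001]
wrist_force: [0.3, -4.8, -0.2]
finger_gap: 31.3
```

Emit:
jog_arm:
  increments:
    - [0,0,0,0,0,0,6]
    - [0,0,0,0,0,0,7]
    - [0,0,-5,0,0,0,7]
    - [0.6,-5.4,0,0,0,0,7]
    - [0.6,-5.4,0,0,0,0,7]
    - [0.7,-5.4,0,0,0,0,7]
    - [0.7,-5.4,0,0,0,0,7]
    - [0.7,-5.5,0,0,0,0,7]
    - [0,0,5,0,0,0,7]
    - [0,0,5,0,0,0,7]
    - [0,0,0,0,0,0,7]

```text
clock: 14.95
eef_pos: [571.4, 347.0, 27.5]
eef_rot: [3.139, 0.005, 0.0]
wrist_force: [-0.0, 0.0, 1.0]
finger_gap: 70.4
```

```bash
python3 - <<'E'
from h import *
S=camera("scene");s=read_state();print(s["eef_pos"],s["eef_rot"],s["wrist_force"],s["finger_gap"])
crop(S,[572,348,10],"pics/g5.png",40,10)
E
```

```text
[572.60594869 347.46342107  30.3550734 ] [3.14087403e+00 1.62777493e-03 1.24329756e-04] [-0.09336503  0.41665979  0.47702121] 69.93822127502729
pics/g5.png offset 154 249 x 10
```

View pics/g5.png

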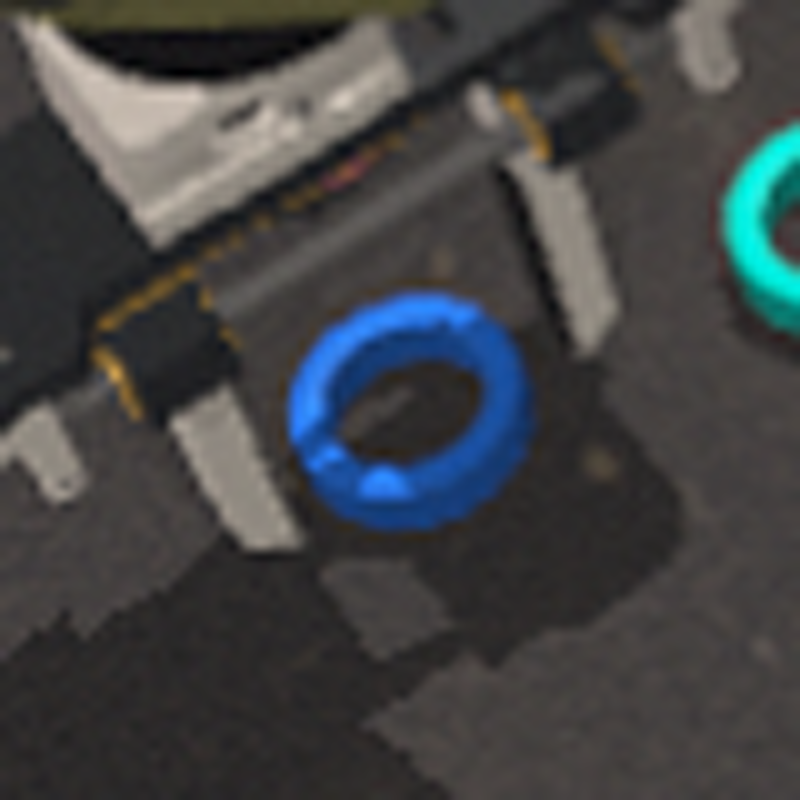

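Emit:
jog_arm:
  increments:
    - [0,0,0.4,0,0,0,4.7]
    - [0,0,0,0,0,0,4.7]
    - [0,0,0,0,0,0,4.7]
    - [0,0,0,0,0,0,4.7]
    - [0,0,0,0,0,0,7]
    - [0,0,0,0,0,0,7]
    - [0,0,0,0,0,-10,7]
    - [0,0,0,0,0,-10,7]
    - [0,0,0,0,0,-10,7]
    - [0,0,0,0,0,-10,7]
    - [0,0,0,0,0,-10,7]
    - [0,0,0,0,0,-10,7]
    - [0,0,0,0,0,-10,7]
    - [0,0,0,0,0,-10,7]
    - [0,0,0,0,0,-10,7]
    - [0,0,0,0,0,0,4.7]
    - [0,0,0,0,0,0,4.7]
    - [0,0,0,0,0,0,4.7]
    - [0,0,0,0,0,0,4.7]
  squeeze: 5

```text
clock: 17.38
eef_pos: [572.9, 347.5, 26.4]
eef_rot: [-3.142, 0.0, 1.57]
wrist_force: [-0.7, -0.3, -0.3]
finger_gap: 50.6
```

Emit:
jog_arm:
  increments:
    - [0,0,0,0,0,0,4.7]
    - [0,0,0,0,0,0,4.7]
  squeeze: 20

```text
clock: 17.62
eef_pos: [572.9, 347.5, 26.4]
eef_rot: [-3.141, 0.0, 1.57]
wrist_force: [-0.8, 0.2, -1.2]
finger_gap: 50.2
```

Emit:
jog_arm:
  increments:
    - [0,0,-5,0,0,0,4.7]
    - [0,0,-5,0,0,0,4.7]
    - [-5.4,-0.7,0,0,0,0,4.7]
    - [-5.4,-0.7,0,0,0,0,4.7]
    - [-5.4,-0.7,0,0,0,0,4.7]
    - [-5.4,-0.7,0,0,0,0,4.7]
    - [-5.5,-0.6,0,0,0,0,4.7]
    - [0,0,0,0,0,0,4.7]
    - [0,0,0,0,0,0,4.7]

```text
clock: 18.75
eef_pos: [539.1, 76.8, 126.6]
eef_rot: [3.141, -0.0, 1.57]
wrist_force: [0.1, -0.7, -0.7]
finger_gap: 50.6
```

Collar bottom is at about 100, centred. I'll go down onto the spacer, whose top is at 51 (TCP about 77.4).

Emit:
jog_arm:
  increments:
    - [-0.05,0,1,0,0,0,4.7]
    - [0,0,0.6,0,0,0,4.7]
    - [0,0,0.4,0,0,0,4.7]
    - [0,0,0,0,0,0,4.7]

```text
clock: 19.25
eef_pos: [538.8, 76.2, 106.0]
eef_rot: [-3.141, 0.0, 1.571]
wrist_force: [0.1, -0.1, -1.3]
finger_gap: 50.9
```

Emit:
jog_arm:
  increments:
    - [0,0,0.8,0,0,0,4.7]
    - [0,0,1,0,0,0,4.7]
    - [0,0,0.9,0,0,0,4.7]
    - [0,0,0.1,0,0,0,4.7]
    - [0,0,0.1,0,0,0,4.7]

```text
clock: 19.88
eef_pos: [539.0, 76.0, 77.5]
eef_rot: [3.142, 0.0, 1.571]
wrist_force: [-1.0, 0.4, -1.1]
finger_gap: 50.3
```

Emit:
jog_arm:
  increments:
    - [0,0,0,0,0,0,7]
    - [0,0,0,0,0,0,7]
    - [0,0,-6,0,0,0,7]
    - [-6,-1.2,0,0,0,0,7]
    - [-6,-1.2,0,0,0,0,7]
    - [-6,-1.2,0,0,0,0,7]
    - [0,0,0,0,0,0,7]

```text
clock: 20.75
eef_pos: [502.2, -107.2, 137.8]
eef_rot: [3.141, 0.0, 1.566]
wrist_force: [-0.4, 0.7, -0.4]
finger_gap: 70.4
```

```bash
python3 - <<'E'
from h import *
S=camera("scene");s=read_state();print(s["eef_pos"],s["eef_rot"],s["wrist_force"],s["finger_gap"])
crop(S,[539,77,60],"pics/g6.png",40,10)
E
```

```text
[ 502.65502811 -105.36620222  137.67422699] [3.14118373e+00 4.07021661e-05 1.56765053e+00] [-0.20679325  0.60935198 -0.13480501] 69.56928729088789
pics/g6.png offset 258 183 x 10
```

View pics/g6.png

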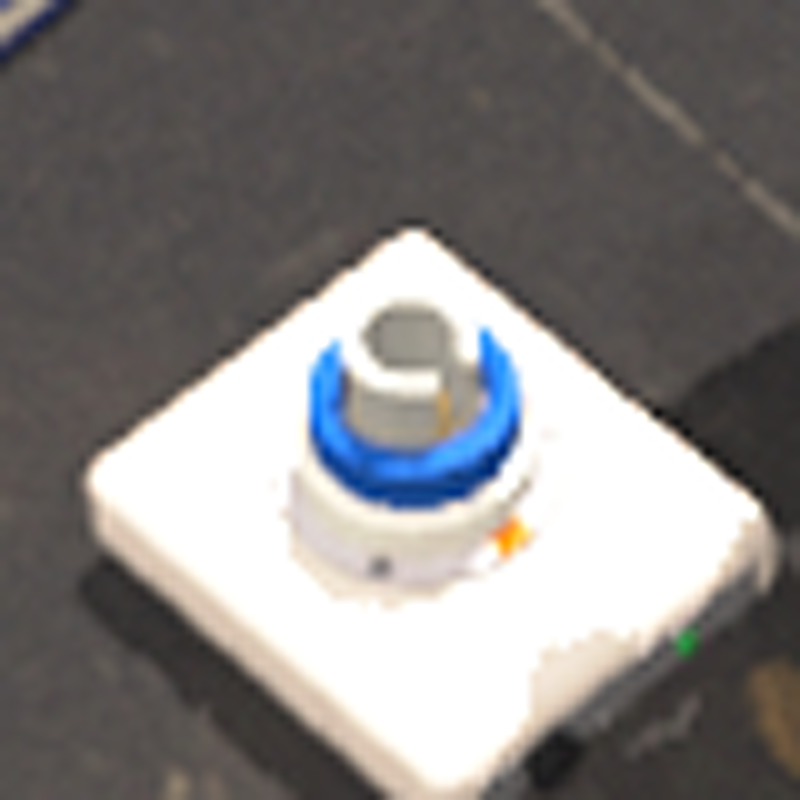

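Emit:
jog_arm:
  increments:
    - [-3.7,-0.7,0,0,0,0,7]
    - [-3.7,-0.7,0,0,0,0,7]
    - [0,0,0,0,0,9.5,7]
    - [0,0,0,0,0,9.5,7]
    - [0,0,0,0,0,0,7]

```text
clock: 21.42
eef_pos: [489.4, -176.9, 137.5]
eef_rot: [3.141, -0.0, 1.242]
wrist_force: [-1.1, 0.2, 0.6]
finger_gap: 70.0
```

```bash
python3 - <<'E'
from h import *
S=camera("scene");s=read_state();print(s["eef_pos"],s["eef_rot"],s["wrist_force"],s["finger_gap"])
crop(S,[488,-179,90],"pics/g7.png",40,10)
E
```

```text
[ 489.31427455 -177.03445027  137.50114843] [ 3.14147069e+00 -1.12997137e-04  1.24415623e+00] [-0.05597212  0.27793695 -0.33908002] 70.34985607705349
pics/g7.png offset 353 135 x 10
```

View pics/g7.png

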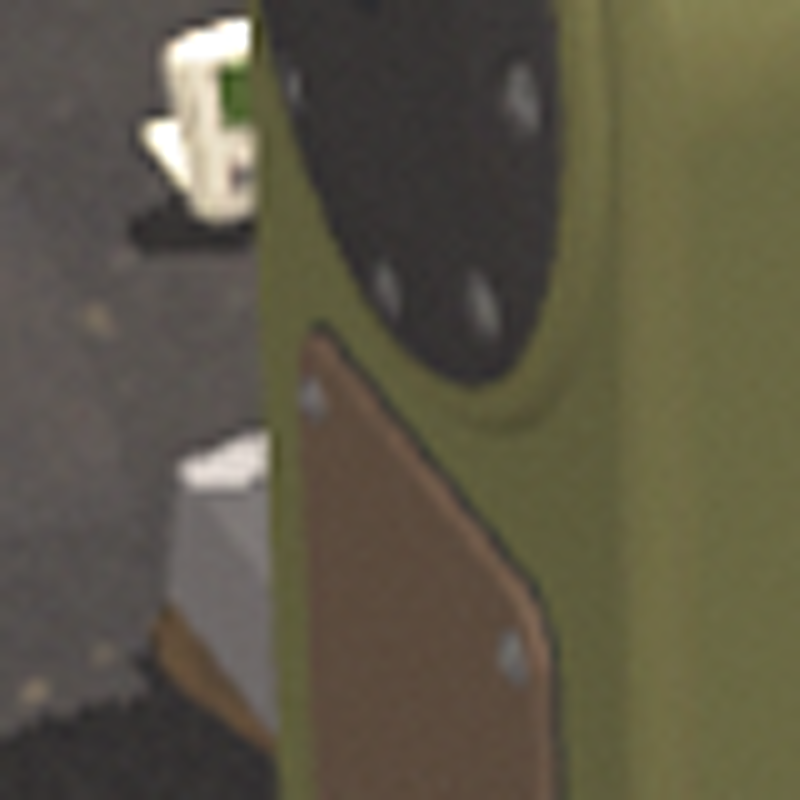

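Emit:
jog_arm:
  increments:
    - [-0.2,0,3,0,0,0,7]
    - [0,0,2.6,0,0,0,7]
    - [0,0,0,0,0,0,2.2]
    - [0,0,0,0,0,0,2.2]
    - [0,0,0,0,0,0,2.2]
    - [0,0,0,0,0,0,2.2]
    - [0,0,0,0,0,0,2.2]
    - [0,0,0,0,0,0,2.2]
    - [0,0,0,0,0,0,2.2]
  squeeze: 5

```text
clock: 22.6
eef_pos: [488.4, -180.0, 81.9]
eef_rot: [3.141, 0.0, 1.239]
wrist_force: [-2.8, 0.9, 6.4]
finger_gap: 26.4
```

Emit:
jog_arm:
  increments:
    - [0,0,0,0,0,0,6]
    - [0,0,0,0,0,0,6]
    - [0,0,0,0,0,10,6]
    - [0,0,0,0,0,10,6]
    - [0,0,0,0,0,10,6]
    - [0,0,0,0,0,10,6]
    - [0,0,0,0,0,10,6]
    - [0,0,0,0,0,10,6]
    - [0,0,0,0,0,10,6]
    - [0,0,0,0,0,10,6]
    - [0,0,0,0,0,10,6]
    - [0,0,0,0,0,0,2.2]
    - [0,0,0,0,0,0,2.2]
    - [0,0,0,0,0,0,2.2]
    - [0,0,0,0,0,0,2.2]
    - [0,0,0,0,0,0,2.2]
    - [0,0,0,0,0,0,2.2]
    - [0,0,0,0,0,0,2.2]

```text
clock: 24.85
eef_pos: [488.2, -179.9, 81.4]
eef_rot: [-3.142, 0.0, -0.331]
wrist_force: [-0.1, 0.6, -0.4]
finger_gap: 26.0
```

Emit:
jog_arm:
  increments:
    - [0,0,0,0,0,0,2.2]
    - [0,0,0,0,0,0,2.2]
    - [0,0,0,0,0,0,2.2]
  squeeze: 45

```text
clock: 25.22
eef_pos: [488.2, -179.9, 81.4]
eef_rot: [-3.142, 0.0, -0.332]
wrist_force: [-0.2, 0.1, -0.8]
finger_gap: 25.8
```

Emit:
jog_arm:
  increments:
    - [0,0,-2.4,0,0,0,2.2]
    - [0,0,-4,0,0,0,2.2]
    - [0,0,-2,0,0,-8.2,2.2]
    - [0,0,0,0,0,-8.2,2.2]
    - [0,0,0,0,0,-8.2,2.2]
    - [0,0,0,0,0,0,2.2]

```text
clock: 25.98
eef_pos: [488.2, -179.9, 165.4]
eef_rot: [-3.141, 0.0, 0.097]
wrist_force: [0.8, -0.1, -1.1]
finger_gap: 26.0
```

```bash
python3 - <<'E'
from h import *
s=read_state();print(s["eef_pos"],s["eef_rot"],s["wrist_force"],s["finger_gap"])
d=np.array([539.25,76.2])-s["eef_pos"][:2];y=s["eef_rot"][2];print("tool",d@[np.cos(y),np.sin(y)],d@[np.sin(y),-np.cos(y)])
E
```

```text
[ 488.15640806 -179.86004426  165.36173987] [-3.14145376e+00  1.90916016e-04  9.67962800e-02] [ 0.803429   -0.06396276 -1.07128636] 26.04638645844403
tool 75.60139047825331 -249.92345060686586
```

Emit:
jog_arm:
  increments:
    - [1.5,-5,0,0,0,0,2.2]
    - [1.5,-5,0,0,0,0,2.2]
    - [1.5,-5,0,0,0,0,2.2]
    - [1.5,-5,0,0,0,0,2.2]
    - [1.56,-5,0,0,0,0,2.2]
    - [0,0,0,0,0,0,2.2]
    - [0,0,0,0,0,0,2.2]

```text
clock: 26.85
eef_pos: [538.9, 76.0, 165.2]
eef_rot: [3.141, 0.001, 0.096]
wrist_force: [-0.2, -0.4, -1.3]
finger_gap: 26.0
```

```bash
python3 - <<'E'
from h import *
S=camera("scene");s=read_state();print(s["eef_pos"],s["eef_rot"],s["wrist_force"],s["finger_gap"])
d=np.array([539.25,76.2])-s["eef_pos"][:2];y=s["eef_rot"][2];print("tool",d@[np.cos(y),np.sin(y)],d@[np.sin(y),-np.cos(y)])
crop(S,[539,77,110],"pics/g8.png",40,10)
E
```

```text
[538.97498735  75.52614344 165.31351356] [3.14144700e+00 3.70821071e-04 9.54337652e-02] [-0.01670535  0.33510414 -0.66320596] 26.05497844262591
tool 0.33797234587101316 -0.6445846041878001
pics/g8.png offset 257 169 x 10
```

View pics/g8.png

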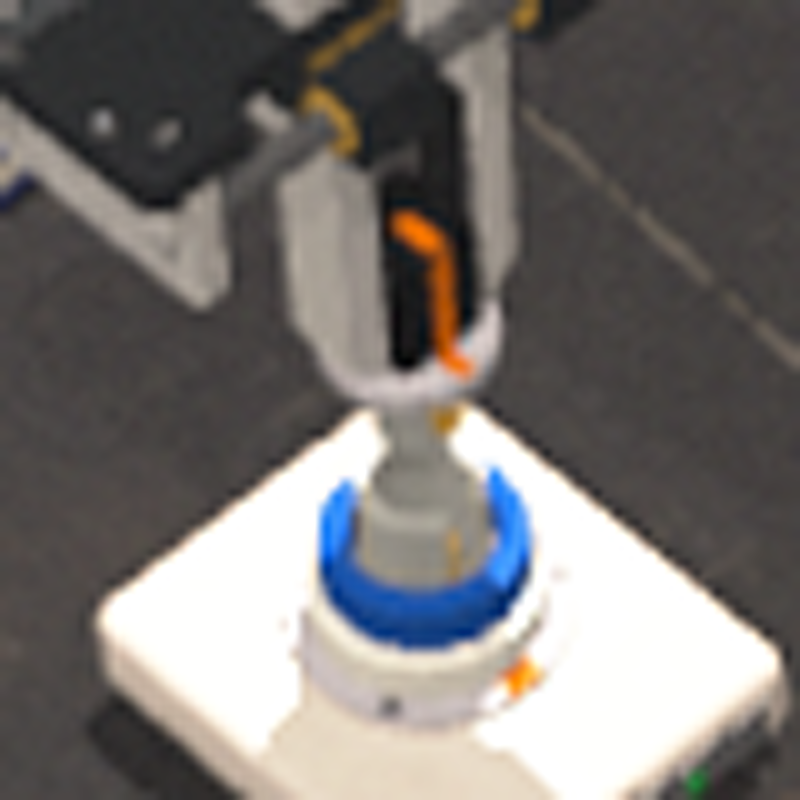

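Emit:
jog_arm:
  increments:
    - [0.03,-0.06,1,0,0,0,2.2]
    - [0,0,0.6,0,0,0,2.2]
    - [0,0,0.4,0,0,0,2.2]
    - [0,0,0.3,0,0,0,2.2]
    - [0,0,0,0,0,0,2.2]

```text
clock: 27.52
eef_pos: [539.3, 76.9, 142.3]
eef_rot: [-3.142, 0.0, 0.098]
wrist_force: [-0.1, -0.4, -1.3]
finger_gap: 25.6
```

Emit:
jog_arm:
  increments:
    - [0,0.05,0.4,0,0,0,2.2]
    - [0,0,0.3,0,0,0,2.2]
    - [0,0,0.3,0,0,0,2.2]
    - [0,0,0,0,0,0,2.2]

```text
clock: 28.02
eef_pos: [539.3, 76.4, 132.2]
eef_rot: [-3.142, 0.0, 0.098]
wrist_force: [-0.2, -0.6, -0.4]
finger_gap: 25.4
```

Key has entered the slot with no resistance. I'll keep pushing.

Emit:
jog_arm:
  increments:
    - [0,0,0.4,0,0,0,2.2]
    - [0,0,0.4,0,0,0,2.2]
    - [0,0,0.3,0,0,0,2.2]
    - [0,0,0.2,0,0,0,2.2]
    - [0,0,0.1,0,0,0,2.2]
    - [0,0,0,0,0,0,2.2]

```text
clock: 28.78
eef_pos: [539.4, 76.4, 118.6]
eef_rot: [3.142, -0.0, 0.098]
wrist_force: [-1.4, 0.1, 3.5]
finger_gap: 25.7
```

Emit:
jog_arm:
  increments:
    - [0,0,0.1,0,0,0,2.2]
    - [0,0,0.1,0,0,0,2.2]
    - [0,0,0.1,0,0,0,2.2]
    - [0,0,0,0,0,0,2.2]
  squeeze: 55

```text
clock: 29.28
eef_pos: [539.5, 76.4, 116.4]
eef_rot: [3.142, -0.001, 0.098]
wrist_force: [-6.3, -1.1, 14.2]
finger_gap: 25.5
```

```bash
python3 - <<'E'
from h import *
for i in range(3):
    S=camera("scene");s=read_state();print(s["clock"],s["eef_pos"],s["eef_rot"],s["wrist_force"],s["finger_gap"],abs(s["qd"]).max())
crop(S,[539,77,90],"pics/g9.png",40,10)
E
```

```text
29.325 [539.52246695  76.42897047 116.39260066] [ 3.14153121e+00 -6.38651709e-04  9.77576346e-02] [-6.35560292 -1.33052159 15.07899553] 25.597300368176914 0.0016755864248734359
29.375 [539.50798129  76.4130062  116.37919241] [ 3.14156011e+00 -5.76303306e-04  9.77136569e-02] [-6.17789488 -0.47822846 14.15159775] 25.445454242206914 0.0006665094435122901
29.425 [539.50724196  76.4227813  116.37469707] [ 3.14153516e+00 -5.65304666e-04  9.77466004e-02] [-5.9667242  -1.25109661 14.67253543] 25.44223802559058 0.001556487651016339
pics/g9.png offset 257 175 x 10
```

View pics/g9.png

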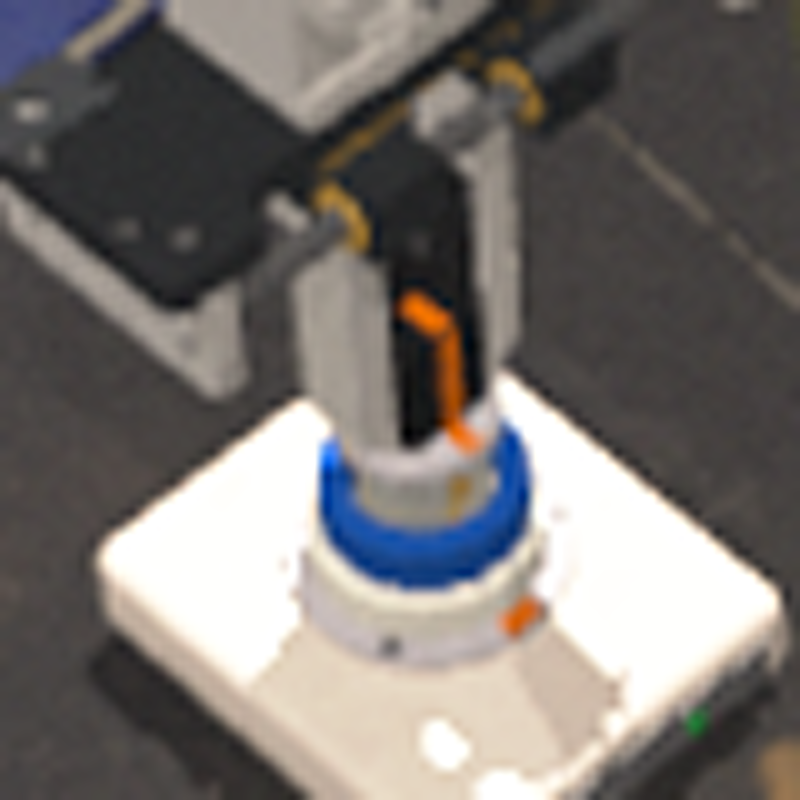

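```bash
python3 - <<'E'
from cell import *
print(sign_off()); s=read_state(); print(s["clock"],s["eef_pos"],s["wrist_force"],s["finger_gap"])
E
```

```text
the job is handed in; nothing more can be done
None
the job is handed in; nothing more can be done
```

The mixer drive is rebuilt and handed in at about 29.4 s of the 64 s allowed, with the gripper still holding the shaft down. Sign-off gives no verdict, so the checks below are my own.

- **Rings:** The white spacer went onto the hub's foot first, then the blue collar on top of it. The pictures taken after each placing, and the last one, show both lying flat round the hub. The picture evidence is by eye, not a measured tilt.
- **Shaft:** I found the hub's centre in the arm's frame by closing the gripper lightly on the tube in two directions. With the key turned to the keyway, the shaft went in with no resistance until it met the spring.
- **Last readings:**
  - The TCP stood at 116.4 mm, which is the height I worked out for fully home.
  - The wrist felt about 14–15 N upward. The spring accounts for about 6 N, so the rest fits the flange resting on the rim.
  - The gripper was at about 25.5 mm on the 26 mm handle, squeezing 55 N, and the arm was still.

The last reading also showed a steady sideways force of about 6 N. I left it, because the arm was within about 0.4 mm of the measured hub centre.

I could not read the plunger's travel directly; I inferred it from the height and force. I kept clear of the bystanders and look-alikes but did not measure them again at the end.

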